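# Set a lock plate overhanging the filing board

### The arm

A 6-joint arm with a two-finger parallel gripper is mounted at the origin on the work surface. World frame = base frame: x ahead of the robot, y to its left, z up, the work surface at z = 0. Lengths are in m, angles in rad, forces in N, time in s.
With the tool pointing down it reaches from about 0.35 to 0.975 m from the base axis. Payload 4.9 kg.
Tool frame: the origin (TCP) lies between the finger pads; the fingertips stand 22 mm ahead of it and the grasp point (between the pads) lies 3 mm ahead of it; z points along the fingers, y is the line along which they close (so a half turn about z gives the same grasp; the last joint's range is limited). The gripper opens to 85 mm and grips with 20 to 120 N. Pads are 22 mm wide; open, the fingers measure 114 mm over their backs; the gripper's body (76 mm by 85 mm) begins 54 mm behind the grasp point. The pads swing forward as they close: fully open they stand 13 mm farther back than shut.
Start: joints at [-1.431, 0.053, 1.613, -0, 1.476, -0.119], TCP at [0.16, -0.604, 0.253] pointing down, gripper open.
Joint ranges: [-3.01, 3.01], [-1.01, 2.22], [0.06, 2.58], [-1.02, 4.17], [0.09, 2.62], [-3.14, 3.14]. Speed limits (rad/s): [2.57, 2.57, 3.14, 3.14, 3.14, 3.14].

### API

Orientations are given as a unit quaternion [w, x, y, z].
In Python, from plant import state, grab_frame, get_calibration, job_done, recognise, regions_of gives the robot as it stands.
- The arm moves only by the tool apply_moves, never from a script. Its argument "targets" is a list of rows, each an object with "translation": the shift along the tool's x, y, z normalised to -1 to 1, where 1 is 100 mm, a list of three; "twist": the turn about the tool's z normalised to -1 to 1, where 1 is 0.1 rad; "hand": the opening, from 0 (shut) to 1 (fully open). A call has 1 to 8 rows; each row shifts and turns the commanded pose from where the row before left it, along the tool's axes as they then stand; what a row does not reach is not made up. A row lasts 1/10 s, in which the tool goes at most 50 mm and 8.59 degrees, less where a joint would pass 70% of its speed; a pose out of reach is approached as far as the arm can. A call with a number of a shift or a turn outside -1 to 1 is refused whole. A call with a gripper value outside its range is refused whole. The fingers move at their own pace and stop on an object; the grip force is fixed at half the most. Time passes only in rows, so rows that do not move let the fingers close. It gives the time, the measured TCP pose, the force, the opening and the grip force at its end, in the units of the state.
- state(): the state, without advancing time (a new reading comes with each control period).
- grab_frame(name): name is "side" or "top" or "wrist"; returns the picture (384x512x3 uint8, red, green, blue); there is no depth.
- get_calibration(name): a dict with "camera_matrix" (3x3 intrinsics, pixels), "pose" (4x4, takes a point from camera to world coordinates). Camera axes: x right, y up, looking along -z (the intrinsics and any distortion apply to the point x, -y, -z); pixel columns grow to the right and rows downward; lengths in m; the calibration is good to about 2 mm. A picture is of the moment at which its call begins: read the wrist's pose just before it. get_calibration takes no time and is no camera call; for the wrist camera it gives the pose at the moment of the call.
- job_done(): hands the job in; it is judged then, once.
Trained networks look in the newest picture that a camera, given by its name, has taken for a name from the list of things; names that differ only in an ending like _2 or _b are one class to them, and where a whole thing is asked for, a point or a joint stands for the part that bears it (a point fixed in the world has none). Each returns a list of dicts, best first, with "score" (0 to 1); they miss things now and then, are a little off and sometimes report something else, mostly with a low value. They report only what shows in the picture. A call takes as long as a camera call. They do not tell look-alikes from the thing itself.
- recognise(camera, query): "point" ([x, y, z] in m, in world coordinates, good to about 4 mm: the middle of the surface that is visible of it).
- regions_of(camera, query): "pixels" (384x512 bool, what is visible of it).
The state is a dict: "time": time; "joint_pos": joint angles; "joint_vel": joint speeds; "joint_efforts": joint torques, N m; "tool_pos": TCP position; "tool_rot": TCP orientation; "contact_force": force on the tool from outside, world axes, zero at the start; "ft_torque": the same for the moment, N m; "gripper_width": opening from 0.0 (shut) to 1.0 (fully open); "grasp_force": force on a finger pad.
Only numpy, scipy, OpenCV 4.12 (cv2) and the standard library are available. Lean on these libraries where they do the work, as an engineer would, in place of code of your own. Each camera call takes 0.05 s, during which the arm holds its last target. There are 200 camera calls.

### The job

Get the steel lock plate ready for filing. First push it sideways across the wooden filing board until its long edge lies flat against the fence, with the whole plate still on the board; then slide it along the fence until its scribed end hangs 30 mm out over the board's far, open end, so that the scribed line lies above the edge. Only push it with the fingertips, without lifting or tipping it, then move clear, and leave everything else where it is.

Things in the scene. Friction and masses are not known exactly. Their poses are not given: they have to be found in the camera images.
- board: Filing board: light wooden block fixed to the bench, 220 (x) x 190 (y) mm, flat top 45 mm above the bench. Origin: centre of its underside. x points from the end near the robot to the far, open end. A darker wooden fence runs along its left (+y) side: 20 mm wide, 12 mm above the top, inner face at y = +75 mm, from x = -110 to +90 mm. A plate flat against it has its centre at y = +47.5 mm.
- board_edge (a point): Point on the upper rim of the board's open end, at board x = +110, y = +47.5, z = +45 mm; axes as the board's. The plate's end must come to lie 30 mm beyond it along x.
- plate: Lock plate: loose bright steel rectangle, 100 (x) x 55 (y) x 6 mm thick, about 0.3 kg, lying on the board askew (up to 15 degrees), off the fence. Origin: centre of its underside. x points along it to its scribed end, at first nearest the board's open end: a thin dark line crosses its top 30 mm from that end. A dark keyhole mark and two dots are on the other half.
- plate_end (a point): Middle of the plate's scribed (leading) end, on the underside, 50 mm from the plate's centre along its x.
- knob: Leave alone: turned brass drawer knob, 30 mm across, 31 mm tall, standing on the board. Origin: underside.
- file: Leave alone: file with wooden handle, about 260 mm long, 22 mm tall, lying on the bench along the board's right side. Origin: under its middle; x along it.
- offcut: Leave alone: dark wooden offcut, 70 x 35 x 28 mm, on the bench left of the board, beyond the fence. Origin: underside.
- glue: Leave alone: white glue bottle, 56 mm across, 130 mm tall, on the bench to the left. Origin: underside.
- mug: Leave alone: blue mug, 80 mm across, 90 mm tall, on the bench at the far left. Origin: underside.
- hammer: Leave alone: hammer lying on the bench to the right. Origin: underside.
- jar: Leave alone: glass jar with steel lid, 66 mm across, 75 mm tall, on the bench at the far right. Origin: underside.
Things that resemble listed ones, but are neither listed nor needed, are in the scene too. What is meant by the plate is not orange or yellow, and is the larger of those in its own colour.

How it is judged:
On the way, in this order (a step that is already met when the one before it is completed fails the run):
1. the plate lies flat against the fence while all of it is still on the board (y of plate in the frame of board above 0.0435 m and angle between the x axis of plate and the x axis of board, either way round below 0.05 rad and x of plate_end in the frame of board_edge below 0 m), for 0.2 s.
2. the plate hangs out over the open end (x of plate_end in the frame of board_edge above 0.023 m), for 0.2 s.
At the end, for the whole second after the job is handed in: The plate rests flat and still on the board, along the fence (centre within 4 mm of touching, parallel within 2.9 degrees), with its scribed end 23 to 37 mm beyond the board's open end (y of plate in the frame of board above 0.0435 m and angle between the x axis of plate and the x axis of board, either way round below 0.05 rad and x of plate_end in the frame of board_edge between 0.023 and 0.037 m and z of plate in the frame of board between 0.041 and 0.048 m and angle between plate's own z axis and vertical below 0.05 rad and linear speed of plate below 0.01 m/s and angular speed of plate below 0.05 rad/s).
It fails at once if the plate is lifted off the board or falls off it (z of plate in the frame of board above 0.053 m or z of plate in the frame of board below 0.03 m).
It fails at once if the plate is tipped (angle between plate's own z axis and vertical above 0.15 rad).
It fails at once if something else is pushed aside (more than 15 mm) or lifted (distance of any of knob, file, offcut, glue, mug, hammer, jar from where it was at the start of the episode above 0.015 m).
It also fails if it takes over 58 s, if anything falls off the work surface, if the arm or the gripper's body presses on something with over 40 N, if the wrist force passes 120 N, or if a joint passes its speed limit or range.

## Working session

There is one attempt and no reset: what is moved stays moved. The work goes in short steps, Python scripts to look and compute and a tool call to move; the robot and the scene stay as the last step left them, time stands still between calls to the robot, and variables do not carry over. Pictures are saved under pics/ and viewed, at most 10 in all, crops included, and the job is handed in when it is done.

Besides the shell and the picture viewer there is one more tool, called after "Call:" as name(argument=value, ...) on one line, values as JSON. apply_moves: Moves the arm, as the interface text tells. Its arguments: {"type":"object","properties":{"targets":{"type":"array"}},"required":["targets"]}

```bash
mkdir -p pics
python3 - <<'E'
from plant import *
import cv2,numpy as np
s=state();print(s['time'],s['tool_pos'],s['tool_rot'],s['gripper_width'])
for n in('top','side'):
    im=grab_frame(n);cv2.imwrite(f'pics/{n}0.png',im[:,:,::-1])
    c=get_calibration(n);print(n,np.round(c['camera_matrix'],1).tolist(),np.round(c['pose'],3).tolist(),[k for k in c])
    for q in('board','plate','knob'):
        for d in recognise(n,q)[:3]:print(q,round(d['score'],2),np.round(d['point'],3))
E
```

```text
0.0 [ 0.15985519 -0.6036192   0.25205447] [-1.02870276e-03  9.91637659e-01  1.29049193e-01 -1.47028758e-05] 1.0005099010124778
top [[385.4, 0.0, 250.2], [0.0, 385.4, 200.2], [0.0, 0.0, 1.0]] [[0.016, 0.996, -0.084, 0.441], [-1.0, 0.016, -0.004, -0.011], [-0.003, 0.084, 0.996, 1.133], [0.0, 0.0, 0.0, 1.0]] ['camera_matrix', 'pose']
board 0.79 [ 0.553 -0.054  0.046]
board 0.55 [ 0.626 -0.103  0.075]
plate 0.91 [ 0.535 -0.058  0.052]
plate 0.87 [0.34  0.01  0.002]
plate 0.67 [ 0.751 -0.005 -0.002]
knob 0.44 [ 0.626 -0.104  0.074]
side [[358.9, 0.0, 258.8], [0.0, 358.9, 188.8], [0.0, 0.0, 1.0]] [[-0.987, 0.117, -0.114, 0.447], [-0.163, -0.757, 0.633, 0.609], [-0.012, 0.643, 0.766, 0.831], [0.0, 0.0, 0.0, 1.0]] ['camera_matrix', 'pose']
board 0.89 [ 0.545 -0.023  0.048]
board 0.3 [ 0.54  -0.05   0.051]
plate 0.89 [0.343 0.014 0.006]
plate 0.74 [ 0.536 -0.048  0.051]
plate 0.68 [0.572 0.193 0.007]
knob 0.64 [ 0.63  -0.099  0.075]
knob 0.22 [ 0.541 -0.05   0.049]
```

View pics/top0.png

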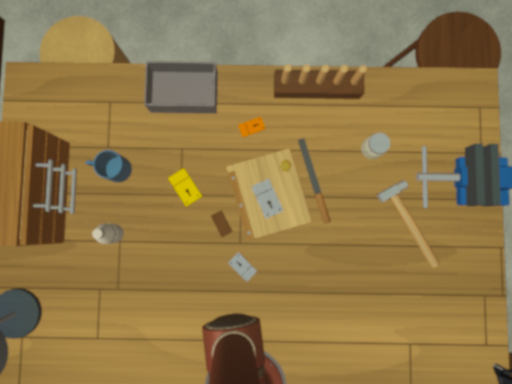

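View pics/side0.png

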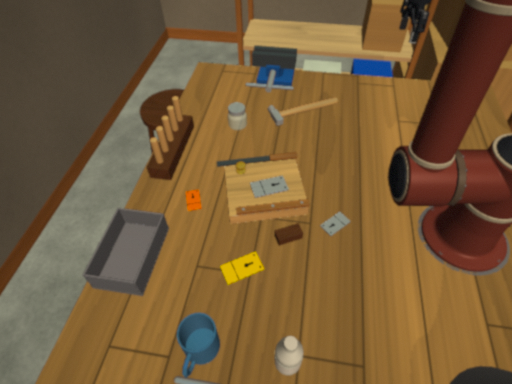

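The top view shows the board with corners near (228,165), (290,150), (311,222) and (255,237), yawed about +18°. The steel plate is near (267,198), the knob near (286,165), and the fence is on the left. The plate look-alikes are at (242,266), (185,187) and (252,127). Next I'll measure all this with the region masks.

```bash
cat > h.py <<'E'
from plant import *
import cv2,numpy as np
def ray(n,px,z,c=None):
    c=c or get_calibration(n);K=np.array(c['camera_matrix']);P=np.array(c['pose'])
    px=np.atleast_2d(np.array(px,float))
    d=np.c_[(px[:,0]-K[0,2])/K[0,0],-(px[:,1]-K[1,2])/K[1,1],-np.ones(len(px))]@P[:3,:3].T
    o=P[:3,3];t=(z-o[2])/d[:,2];return (o+t[:,None]*d)[:,:2]
def proj(n,pts,c=None):
    c=c or get_calibration(n);K=np.array(c['camera_matrix']);P=np.array(c['pose'])
    q=(np.atleast_2d(pts)-P[:3,3])@P[:3,:3];q=q/-q[:,2:]
    return np.c_[K[0,0]*q[:,0]+K[0,2],-K[1,1]*q[:,1]+K[1,2]]
def rect(n,mask,z,c=None):
    ys,xs=np.nonzero(mask);w=ray(n,np.c_[xs,ys],z,c)
    r=cv2.minAreaRect((w*1000).astype(np.float32));return r
E
python3 - <<'E'
from h import *
for n in('top','side'):
    grab_frame(n)
    for q,z in(('plate',.051),('board',.045)):
        for d in regions_of(n,q)[:3]:
            r=rect(n,d['pixels'],z);print(n,q,round(d['score'],2),d['pixels'].sum(),np.round(r[0],1),np.round(r[1],1),round(r[2],1))
            if q=='board':print(np.round(cv2.boxPoints(r)))
s=state();print(s['time'])
c=get_calibration('wrist');print(np.round(c['camera_matrix'],1).tolist());P=np.array(c['pose'])
from scipy.spatial.transform import Rotation as R
w=s['tool_rot'];T=np.eye(4);T[:3,:3]=R.from_quat([*w[1:],w[0]]).as_matrix();T[:3,3]=s['tool_pos']
print('cam in tool',np.round(np.linalg.inv(T)@P,3))
E
```

```text
top plate 0.95 402 [345.2  12. ] [72.6 41. ] 46.2
top plate 0.8 654 [564.8 178.4] [100.6  54.7] 34.9
top plate 0.73 661 [537.4 -53.8] [99.5 54.5] 25.0
top board 0.65 548 [ 695.7 -363.5] [64.4 84.7] 44.8
[[ 643. -356.]
 [ 703. -416.]
 [ 748. -371.]
 [ 689. -311.]]
top board 0.61 4395 [550.8 -58.4] [222.  191.1] 17.0
[[ 417.    1.]
 [ 473. -182.]
 [ 685. -117.]
 [ 629.   65.]]
side plate 0.84 553 [538.4 -50.9] [100.9  60.9] 24.8
side plate 0.8 799 [562.5 210.9] [96.4 54.6] 35.2
side plate 0.75 280 [738.2  27.4] [38.1 75.3] 19.8
side board 0.82 3806 [547.6 -46.6] [222.4 220.2] 18.1
[[ 408.   24.]
 [ 476. -186.]
 [ 687. -117.]
 [ 619.   93.]]
0.7
[[294.8, 0.0, 254.0], [0.0, 294.8, 195.2], [0.0, 0.0, 1.0]]
cam in tool [[-0.002  0.956  0.293  0.074]
 [ 1.     0.002  0.     0.001]
 [-0.     0.293 -0.956 -0.121]
 [ 0.     0.     0.     1.   ]]
```

Call:
apply_moves(targets=[{"translation": [0.315, -0.237, 0], "twist": 0, "hand": 0.75}, {"translation": [0.315, -0.237, 0], "twist": 0, "hand": 0.75}, {"translation": [0.315, -0.237, 0], "twist": 0, "hand": 0.75}, {"translation": [0.315, -0.237, 0], "twist": 0, "hand": 0.75}, {"translation": [0.315, -0.237, 0], "twist": 0, "hand": 0.75}, {"translation": [0.315, -0.237, 0], "twist": 0, "hand": 0.75}, {"translation": [0.315, -0.237, 0], "twist": 0, "hand": 0.75}, {"translation": [0.315, -0.237, 0], "twist": 0, "hand": 0.75}])

```text
time: 1.5
tool_pos: [0.3558, -0.3551, 0.2536]
tool_rot: [0.0, 0.992, 0.129, 0.0]
contact_force: [-0.4, 0.3, 0.2]
gripper_width: 0.75
grasp_force: 0.0
```

Call:
apply_moves(targets=[{"translation": [0.315, -0.237, 0], "twist": 0, "hand": 0.75}, {"translation": [0.315, -0.237, 0], "twist": 0, "hand": 0.75}, {"translation": [0.315, -0.237, 0], "twist": 0, "hand": 0.75}, {"translation": [0.315, -0.237, 0], "twist": 0, "hand": 0.75}, {"translation": [0.315, -0.237, 0], "twist": 0, "hand": 0.75}, {"translation": [0.315, -0.237, 0], "twist": 0, "hand": 0.75}, {"translation": [0.315, -0.237, 0], "twist": 0, "hand": 0.75}, {"translation": [0.315, -0.237, 0], "twist": 0, "hand": 0.75}])

```text
time: 2.3
tool_pos: [0.551, -0.1071, 0.2535]
tool_rot: [0.0, 0.992, 0.129, 0.0]
contact_force: [0.2, -1.2, 0.5]
gripper_width: 0.747
grasp_force: 0.0
```

Call:
apply_moves(targets=[{"translation": [0, 0, 0], "twist": -1, "hand": 0.75}, {"translation": [0, 0, 0], "twist": -1, "hand": 0.75}, {"translation": [0, 0, 0], "twist": -1, "hand": 0.75}, {"translation": [0, 0, 0], "twist": -1, "hand": 0.75}, {"translation": [0, 0, 0], "twist": -1, "hand": 0.75}, {"translation": [0, 0, 0], "twist": -1, "hand": 0.75}, {"translation": [0, 0, 0], "twist": -1, "hand": 0.75}, {"translation": [0, 0, 0], "twist": -1, "hand": 0.75}])

```text
time: 3.1
tool_pos: [0.5501, -0.1086, 0.2534]
tool_rot: [0.0, 0.862, 0.507, 0.0]
contact_force: [-0.3, 0.3, -0.7]
gripper_width: 0.751
grasp_force: 0.0
```

Call:
apply_moves(targets=[{"translation": [0, 0, 0], "twist": -1, "hand": 0.75}, {"translation": [0, 0, 0], "twist": -1, "hand": 0.75}, {"translation": [0, 0, 0], "twist": -1, "hand": 0.75}, {"translation": [0, 0, 0], "twist": -1, "hand": 0.75}, {"translation": [0, 0, 0], "twist": -1, "hand": 0.75}, {"translation": [0, 0, 0], "twist": -1, "hand": 0.75}, {"translation": [0, 0, 0], "twist": -1, "hand": 0.75}, {"translation": [0, 0, 0], "twist": -1, "hand": 0.75}])

```text
time: 3.9
tool_pos: [0.5501, -0.1086, 0.2534]
tool_rot: [0.0, 0.597, 0.803, 0.0]
contact_force: [0.2, -1.0, 0.3]
gripper_width: 0.752
grasp_force: 0.0
```

Run:
```python
from h import *
from scipy.spatial.transform import Rotation as R
s=state();w=s['tool_rot'];M=R.from_quat([*w[1:],w[0]]).as_matrix()
print(s['time'],s['tool_pos'],'yaw',np.degrees(np.arctan2(M[1,0],M[0,0])),M[:,2],s['gripper_width'],np.round(s['joint_pos'],2))
c=get_calibration('wrist');im=grab_frame('wrist');cv2.imwrite('pics/w1.png',im[:,:,::-1])
for q,z in(('plate',.051),('board',.045)):
    for d in regions_of('wrist',q)[:3]:
        r=rect('wrist',d['pixels'],z,c);print(q,round(d['score'],2),d['pixels'].sum(),np.round(r[0],1),np.round(r[1],1),round(r[2],1))
        print(np.round(cv2.boxPoints(r),1).tolist())
for d in recognise('wrist','knob')[:2]:print(d)
```

```text
3.9 [ 0.55012762 -0.1086128   0.25340171] yaw 106.74176290927531 [ 1.54970008e-04 -7.93088326e-05 -9.99999985e-01] 0.7522077801243436 [-0.33 -0.1   1.76 -0.    1.48 -0.62]
plate 0.95 1992 [364.7   6.2] [67.4 37.6] 46.2
[[327.79998779296875, -5.099999904632568], [355.0, -31.100000381469727], [401.6000061035156, 17.5], [374.5, 43.5]]
plate 0.89 2009 [726.3 -12. ] [36.6 63.6] 21.6
[[697.5999755859375, 10.800000190734863], [720.9000244140625, -48.29999923706055], [755.0, -34.900001525878906], [731.5999755859375, 24.299999237060547]]
plate 0.56 4958 [537.8 -55. ] [100.8  55.6] 25.3
[[480.29998779296875, -51.400001525878906], [504.1000061035156, -101.69999694824219], [595.2000122070312, -58.599998474121094], [571.5, -8.300000190734863]]
board 0.89 30836 [549.3 -58.3] [222.6 193.2] 17.4
[[414.20001220703125, 0.6000000238418579], [471.8999938964844, -183.8000030517578], [684.4000244140625, -117.30000305175781], [626.5999755859375, 67.0999984741211]]
board 0.18 2943 [ 588.6 -179.1] [238.9  21.7] 17.3
[[471.3999938964844, -204.39999389648438], [477.79998779296875, -225.10000610351562], [705.9000244140625, -153.89999389648438], [699.5, -133.1999969482422]]
{'point': [0.629, -0.1015, 0.0749], 'score': 0.85}
```

View pics/w1.png

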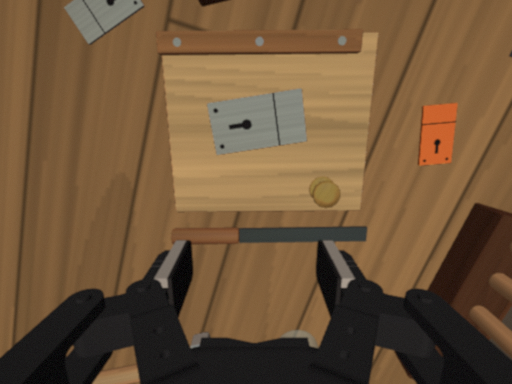

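The wrist view shows the plate at (257,121), the knob at (325,193) and the fence along row 41. All three cameras agree: board centre (0.550,-0.058) with yaw 17.3°, and plate yaw about 25.3°. The descent area beside the plate is clear, so I'm going down.

Call:
apply_moves(targets=[{"translation": [0, 0, 0.4], "twist": -0.1, "hand": 0.75}, {"translation": [0, 0, 0.4], "twist": 0, "hand": 0.75}, {"translation": [0, 0, 0.4], "twist": 0, "hand": 0.75}, {"translation": [0, 0, 0.4], "twist": 0, "hand": 0.75}, {"translation": [0, 0, 0.18], "twist": 0, "hand": 0.75}, {"translation": [0, 0, 0], "twist": 0, "hand": 0.75}])

```text
time: 4.7
tool_pos: [0.5473, -0.1077, 0.0713]
tool_rot: [-0.004, 0.595, 0.804, -0.001]
contact_force: [-0.7, -0.3, 0.7]
gripper_width: 0.75
grasp_force: 0.0
```

Call:
apply_moves(targets=[{"translation": [0, 0, 0.03], "twist": 0, "hand": 0.75}, {"translation": [0, 0, 0], "twist": 0, "hand": 0.75}, {"translation": [0, 0, 0], "twist": 0, "hand": 0.75}])

```text
time: 5.0
tool_pos: [0.5514, -0.109, 0.0743]
tool_rot: [0.002, 0.594, 0.804, 0.001]
contact_force: [0.7, 0.1, 1.4]
gripper_width: 0.752
grasp_force: 0.0
```

Call:
apply_moves(targets=[{"translation": [0, 0, 0.02], "twist": 0, "hand": 0.75}, {"translation": [0, 0, 0], "twist": 0, "hand": 0.75}, {"translation": [0, 0, 0], "twist": 0, "hand": 0.75}])

```text
time: 5.3
tool_pos: [0.5502, -0.1087, 0.0706]
tool_rot: [0.0, 0.594, 0.804, 0.0]
contact_force: [0.5, 1.0, 0.5]
gripper_width: 0.749
grasp_force: 0.0
```

Run:
```python
from h import *
im=grab_frame('wrist');cv2.imwrite('pics/w2.png',im[:,:,::-1])
```

```text
(no output)
```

View pics/w2.png

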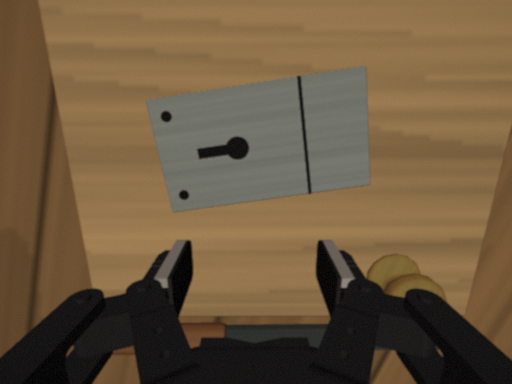

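The fingertips are beside the plate at about (180,245) and (330,245), with no board contact yet. The knob at (395,265) is clear on the right. I'll edge away from the knob, then go down in small steps until they touch.

Call:
apply_moves(targets=[{"translation": [0.05, 0, 0.02], "twist": 0, "hand": 0.75}, {"translation": [0, 0, 0], "twist": 0, "hand": 0.75}, {"translation": [0, 0, 0], "twist": 0, "hand": 0.75}])

```text
time: 5.65
tool_pos: [0.5484, -0.1036, 0.0681]
tool_rot: [-0.0, 0.594, 0.804, -0.0]
contact_force: [0.7, 0.1, 0.3]
gripper_width: 0.746
grasp_force: 0.0
```

Call:
apply_moves(targets=[{"translation": [0, 0, 0.02], "twist": 0, "hand": 0.75}, {"translation": [0, 0, 0], "twist": 0, "hand": 0.75}, {"translation": [0, 0, 0], "twist": 0, "hand": 0.75}])

```text
time: 5.95
tool_pos: [0.5486, -0.1039, 0.0662]
tool_rot: [-0.0, 0.594, 0.804, -0.0]
contact_force: [0.4, -0.5, -0.4]
gripper_width: 0.752
grasp_force: 0.0
```

Call:
apply_moves(targets=[{"translation": [0, 0, 0.02], "twist": 0, "hand": 0.75}, {"translation": [0, 0, 0], "twist": 0, "hand": 0.75}, {"translation": [0, 0, 0], "twist": 0, "hand": 0.75}])

```text
time: 6.25
tool_pos: [0.5486, -0.1038, 0.0642]
tool_rot: [-0.0, 0.594, 0.804, -0.0]
contact_force: [-0.2, -0.2, -0.3]
gripper_width: 0.749
grasp_force: 0.0
```

Run:
```python
from plant import *
s=state();print(s['time'],s['tool_pos'],s['contact_force'])
```

```text
6.25 [ 0.54856521 -0.10382939  0.06417318] [-0.17691026 -0.18253716 -0.30936726]
```

Call:
apply_moves(targets=[{"translation": [0, 0, 0.02], "twist": 0, "hand": 0.75}, {"translation": [0, 0, 0], "twist": 0, "hand": 0.75}, {"translation": [0, 0, 0], "twist": 0, "hand": 0.75}])

```text
time: 6.55
tool_pos: [0.5486, -0.1038, 0.0622]
tool_rot: [-0.0, 0.594, 0.804, -0.0]
contact_force: [-0.5, -0.4, 1.0]
gripper_width: 0.748
grasp_force: 0.0
```

Call:
apply_moves(targets=[{"translation": [0, 0, 0.015], "twist": 0, "hand": 0.75}, {"translation": [0, 0, 0], "twist": 0, "hand": 0.75}, {"translation": [0, 0, 0], "twist": 0, "hand": 0.75}])

```text
time: 6.85
tool_pos: [0.5489, -0.1039, 0.061]
tool_rot: [0.0, 0.594, 0.804, 0.0]
contact_force: [-0.2, 0.9, 0.6]
gripper_width: 0.752
grasp_force: 0.4
```

Call:
apply_moves(targets=[{"translation": [0, 0, 0.01], "twist": 0, "hand": 0.75}, {"translation": [0, 0, 0], "twist": 0, "hand": 0.75}, {"translation": [0, 0, 0], "twist": 0, "hand": 0.75}])

```text
time: 7.15
tool_pos: [0.5489, -0.1039, 0.0609]
tool_rot: [-0.0, 0.594, 0.804, -0.0]
contact_force: [-3.1, 0.4, 6.7]
gripper_width: 0.75
grasp_force: 3.4
```

Run:
```python
from h import *
im=grab_frame('wrist');cv2.imwrite('pics/w3.png',im[:,:,::-1])
s=state();print(s['time'],s['tool_pos'],s['contact_force'])
```

```text
7.2 [ 0.54890205 -0.10391568  0.06093535] [-3.70043109  0.94315727  7.59838267]
```

View pics/w3.png

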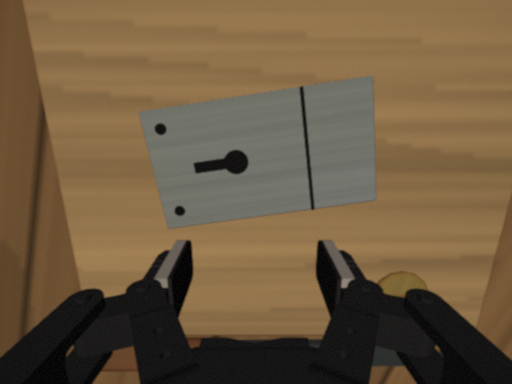

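Contact came at TCP z 0.061, so the tips are 16 mm ahead of the TCP at this opening. I'll back up 2.5 mm and push toward the fence.

Call:
apply_moves(targets=[{"translation": [0, 0, -0.035], "twist": 0, "hand": 0.75}, {"translation": [0.05, 0, 0], "twist": 0, "hand": 0.75}, {"translation": [0.05, 0, 0], "twist": 0, "hand": 0.75}, {"translation": [0.05, 0, 0], "twist": 0, "hand": 0.75}, {"translation": [0.05, 0, 0], "twist": 0, "hand": 0.75}, {"translation": [0.05, 0, 0], "twist": 0, "hand": 0.75}, {"translation": [0.05, 0, 0], "twist": 0, "hand": 0.75}, {"translation": [0, 0, 0], "twist": 0, "hand": 0.75}])

```text
time: 8.0
tool_pos: [0.5396, -0.0743, 0.0632]
tool_rot: [-0.0, 0.594, 0.804, 0.0]
contact_force: [0.0, 0.1, 0.0]
gripper_width: 0.749
grasp_force: 0.0
```

Call:
apply_moves(targets=[{"translation": [0.04, 0, 0], "twist": 0, "hand": 0.75}, {"translation": [0.04, 0, 0], "twist": 0, "hand": 0.75}, {"translation": [0.04, 0, 0], "twist": 0, "hand": 0.75}, {"translation": [0, 0, 0], "twist": 0, "hand": 0.75}, {"translation": [0, 0, 0], "twist": 0, "hand": 0.75}])

```text
time: 8.5
tool_pos: [0.5362, -0.0634, 0.0633]
tool_rot: [-0.0, 0.594, 0.804, 0.0]
contact_force: [0.7, 0.0, -0.8]
gripper_width: 0.751
grasp_force: 0.0
```

```bash
cat > m.py <<'E'
from h import *
import sys
from scipy.spatial.transform import Rotation as R
B=np.array([550,-58.3]);a=np.radians(17.3);Rb=np.array([[np.cos(a),np.sin(a)],[-np.sin(a),np.cos(a)]])
s=state();w=s['tool_rot'];M=R.from_quat([*w[1:],w[0]]).as_matrix()
print(s['time'],np.round(s['tool_pos'],4),'tcp local',np.round(Rb@(s['tool_pos'][:2]*1000-B),1),'yaw',np.degrees(np.arctan2(M[1,0],M[0,0])).round(2),np.round(s['contact_force'],1))
for cam in sys.argv[2:]:
    c=get_calibration(cam);im=grab_frame(cam);cv2.imwrite(f'pics/{cam}{sys.argv[1]}.png',im[:,:,::-1])
    for d in regions_of(cam,'plate')[:5]:
        r=rect(cam,d['pixels'],.051,c);ctr=Rb@(np.array(r[0])-B)
        if abs(ctr[0])<130 and abs(ctr[1])<90:
            print(cam,'plate local',round(d['score'],2),np.round(ctr,1),np.round(r[1],1),round(r[2]-17.3,1))
E
python3 m.py 4 wrist top
```

```text
8.5 [ 0.5362 -0.0634  0.0633] tcp local [-14.7  -0.8] yaw 107.08 [ 0.7  0.  -0.8]
wrist plate local 0.8 [-7.6 36.7] [100.3  55.4] -0.3
top plate local 0.71 [-8.2 37.6] [99.5 54.4] 0.3
```

View pics/wrist4.png

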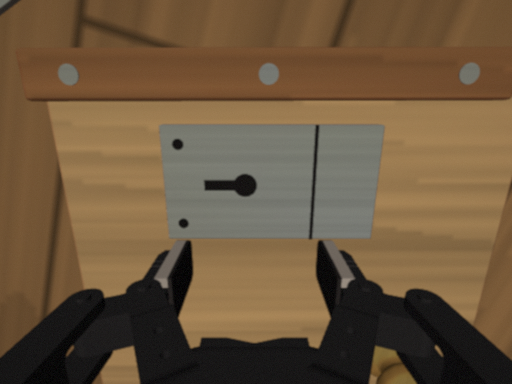

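The plate is now square to the fence, with a gap of about 10 mm between its top edge (row 125) and the fence (row 100). I'll close the gap slowly and watch the force.

Call:
apply_moves(targets=[{"translation": [0.03, 0, 0], "twist": 0, "hand": 0.75}, {"translation": [0.03, 0, 0], "twist": 0, "hand": 0.75}, {"translation": [0.025, 0, 0], "twist": 0, "hand": 0.75}, {"translation": [0, 0, 0], "twist": 0, "hand": 0.75}, {"translation": [0, 0, 0], "twist": 0, "hand": 0.75}])

```text
time: 9.2
tool_pos: [0.5337, -0.0553, 0.0633]
tool_rot: [-0.0, 0.594, 0.804, 0.0]
contact_force: [0.3, -0.1, -0.1]
gripper_width: 0.751
grasp_force: 0.0
```

Call:
apply_moves(targets=[{"translation": [0.01, 0, 0], "twist": 0, "hand": 0.75}, {"translation": [0, 0, 0], "twist": 0, "hand": 0.75}, {"translation": [0, 0, 0], "twist": 0, "hand": 0.75}])

```text
time: 9.5
tool_pos: [0.5335, -0.0546, 0.0633]
tool_rot: [-0.0, 0.594, 0.804, 0.0]
contact_force: [-0.8, -0.6, -0.3]
gripper_width: 0.751
grasp_force: 0.4
```

Call:
apply_moves(targets=[{"translation": [0.01, 0, 0], "twist": 0, "hand": 0.75}, {"translation": [0, 0, 0], "twist": 0, "hand": 0.75}, {"translation": [0, 0, 0], "twist": 0, "hand": 0.75}])

```text
time: 9.8
tool_pos: [0.5333, -0.0537, 0.0633]
tool_rot: [0.0, 0.594, 0.804, 0.0]
contact_force: [-0.2, -1.4, 0.0]
gripper_width: 0.753
grasp_force: 0.6
```

```bash
python3 m.py 5 wrist top
```

```text
9.8 [ 0.5333 -0.0537  0.0633] tcp local [-14.6   9.4] yaw 107.07 [-0.2 -1.4  0. ]
wrist plate local 0.84 [-7.3 46.4] [99.9 55.5] -0.3
top plate local 0.58 [-33.4  46.6] [46.  53.6] -0.5
```

Call:
apply_moves(targets=[{"translation": [0.01, 0, 0], "twist": 0, "hand": 0.75}, {"translation": [0, 0, 0], "twist": 0, "hand": 0.75}, {"translation": [0, 0, 0], "twist": 0, "hand": 0.75}])

```text
time: 10.3
tool_pos: [0.5332, -0.053, 0.0634]
tool_rot: [0.001, 0.594, 0.804, -0.0]
contact_force: [1.2, -4.6, -0.6]
gripper_width: 0.748
grasp_force: 1.9
```

Call:
apply_moves(targets=[{"translation": [0.01, 0, 0], "twist": 0, "hand": 0.75}, {"translation": [0, 0, 0], "twist": 0, "hand": 0.75}, {"translation": [0, 0, 0], "twist": 0, "hand": 0.75}])

```text
time: 10.6
tool_pos: [0.5332, -0.0528, 0.0637]
tool_rot: [0.001, 0.594, 0.804, -0.001]
contact_force: [1.7, -6.2, -0.7]
gripper_width: 0.75
grasp_force: 3.3
```

```bash
python3 m.py 6 wrist
```

```text
10.6 [ 0.5332 -0.0528  0.0637] tcp local [-14.4  10.2] yaw 107.09 [ 1.7 -6.2 -0.7]
wrist plate local 0.96 [-7.4 46.2] [100.3  54.9] -0.3
```

View pics/wrist6.png

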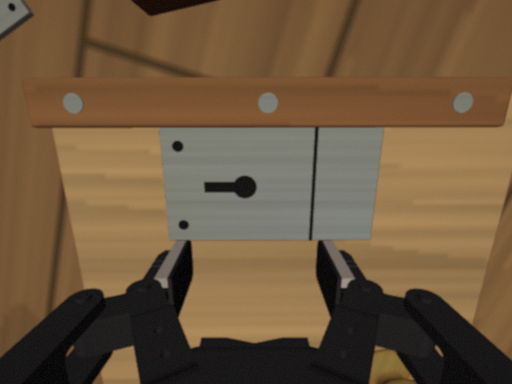

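The plate sits flat against the fence (the plate's top edge and the fence face both at row 127) and the contact force is 6 N. I'll retreat, close the fingers, turn the tool along the board and go behind the plate's near end.

Call:
apply_moves(targets=[{"translation": [-0.05, 0, 0], "twist": 0, "hand": 0.75}, {"translation": [-0.05, 0, 0], "twist": 0, "hand": 0.75}, {"translation": [0, 0, -0.3], "twist": 0, "hand": 0.75}, {"translation": [0, 0, -0.3], "twist": 0, "hand": 0.4}, {"translation": [0, 0, 0], "twist": 1, "hand": 0}, {"translation": [0, 0, 0], "twist": 1, "hand": 0}, {"translation": [0, 0, 0], "twist": 1, "hand": 0}, {"translation": [0, 0, 0], "twist": 1, "hand": 0}])

```text
time: 11.5
tool_pos: [0.5353, -0.061, 0.1231]
tool_rot: [-0.001, 0.744, 0.669, 0.0]
contact_force: [-0.6, 0.0, 0.6]
gripper_width: 0.004
grasp_force: 0.0
```

Call:
apply_moves(targets=[{"translation": [0, 0, 0], "twist": 1, "hand": 0}, {"translation": [0, 0, 0], "twist": 1, "hand": 0}, {"translation": [0, 0, 0], "twist": 1, "hand": 0}, {"translation": [0, 0, 0], "twist": 1, "hand": 0}, {"translation": [0, 0, 0], "twist": 1, "hand": 0}, {"translation": [0, 0, 0], "twist": 1, "hand": 0}, {"translation": [0, 0, 0], "twist": 1, "hand": 0}, {"translation": [0, 0, 0], "twist": 1, "hand": 0}])

```text
time: 12.3
tool_pos: [0.5353, -0.061, 0.123]
tool_rot: [-0.001, 0.945, 0.326, -0.0]
contact_force: [0.4, -0.5, 0.1]
gripper_width: 0.001
grasp_force: 0.0
```

Call:
apply_moves(targets=[{"translation": [0, 0, 0], "twist": 1, "hand": 0}, {"translation": [0, 0, 0], "twist": 1, "hand": 0}, {"translation": [0, 0, 0], "twist": 1, "hand": 0}, {"translation": [0, 0, 0], "twist": 0.7, "hand": 0}, {"translation": [-0.33, -0.23, 0], "twist": 0, "hand": 0}, {"translation": [-0.33, -0.23, 0], "twist": 0, "hand": 0}, {"translation": [0, 0, 0], "twist": 0, "hand": 0}, {"translation": [0, 0, 0], "twist": 0, "hand": 0}])

```text
time: 13.1
tool_pos: [0.4584, -0.0364, 0.123]
tool_rot: [-0.0, 0.989, 0.149, 0.0]
contact_force: [-0.2, 0.1, 0.4]
gripper_width: 0.003
grasp_force: 0.0
```

```bash
python3 m.py 7 wrist top; python3 -c "
from plant import *
print(state()['gripper_width'])"
```

```text
13.1 [ 0.4584 -0.0364  0.123 ] tcp local [-81.   48.2] yaw 17.13 [-0.2  0.1  0.4]
wrist plate local 0.88 [-7.6 46.5] [100.   55.1] -0.4
top plate local 0.64 [16.4 47.1] [54.5 54.9] -0.4
0.001451656608421748
```

View pics/wrist7.png

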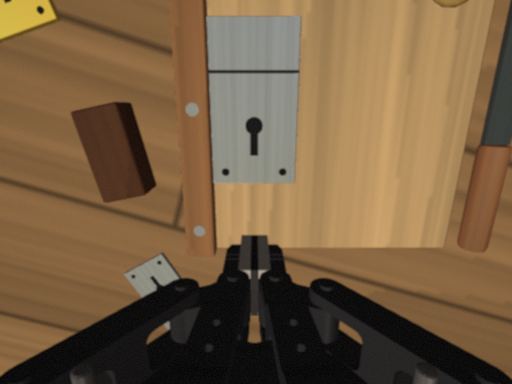

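The plate is still against the fence, with its near end at row 183 and the shut fingers centred on it at column 254. I'll descend and push along the fence.

Call:
apply_moves(targets=[{"translation": [0, 0.02, 0.3], "twist": 0, "hand": 0}, {"translation": [0, 0, 0.2], "twist": 0, "hand": 0}, {"translation": [0, 0, 0], "twist": 0, "hand": 0}, {"translation": [0, 0, 0], "twist": 0, "hand": 0}, {"translation": [0, 0, 0.035], "twist": 0, "hand": 0}, {"translation": [0, 0, 0], "twist": 0, "hand": 0}, {"translation": [0, 0, 0], "twist": 0, "hand": 0}])

```text
time: 14.0
tool_pos: [0.4602, -0.0388, 0.0707]
tool_rot: [0.0, 0.989, 0.149, 0.001]
contact_force: [0.5, 0.1, 0.3]
gripper_width: 0.002
grasp_force: 0.0
```

Call:
apply_moves(targets=[{"translation": [0.05, 0, 0], "twist": 0, "hand": 0}, {"translation": [0.05, 0, 0], "twist": 0, "hand": 0}, {"translation": [0.05, 0, 0], "twist": 0, "hand": 0}, {"translation": [0.05, 0, 0], "twist": 0, "hand": 0}, {"translation": [0.05, 0, 0], "twist": 0, "hand": 0}, {"translation": [0.05, 0, 0], "twist": 0, "hand": 0}, {"translation": [0, 0, 0], "twist": 0, "hand": 0}, {"translation": [0, 0, 0], "twist": 0, "hand": 0}])

```text
time: 14.8
tool_pos: [0.4887, -0.0296, 0.0698]
tool_rot: [-0.0, 0.989, 0.149, 0.001]
contact_force: [-0.4, 0.1, -0.6]
gripper_width: -0.001
grasp_force: 0.0
```

```bash
python3 m.py 8 wrist top
```

```text
14.8 [ 0.4887 -0.0296  0.0698] tcp local [-50.   45.6] yaw 17.12 [-0.4  0.1 -0.6]
wrist plate local 0.81 [10.6 46.7] [100.7  55.4] -0.4
top plate local 0.62 [46.1 45.8] [39.9 59.4] -16.4
```

Call:
apply_moves(targets=[{"translation": [0.05, 0, 0], "twist": 0, "hand": 0}, {"translation": [0.05, 0, 0], "twist": 0, "hand": 0}, {"translation": [0.05, 0, 0], "twist": 0, "hand": 0}, {"translation": [0.05, 0, 0], "twist": 0, "hand": 0}, {"translation": [0.05, 0, 0], "twist": 0, "hand": 0}, {"translation": [0.05, 0, 0], "twist": 0, "hand": 0}, {"translation": [0, 0, 0], "twist": 0, "hand": 0}])

```text
time: 15.7
tool_pos: [0.5179, -0.0208, 0.07]
tool_rot: [-0.0, 0.989, 0.149, 0.001]
contact_force: [0.1, 0.6, -0.0]
gripper_width: 0.0
grasp_force: 0.0
```

Call:
apply_moves(targets=[{"translation": [0.05, 0, 0], "twist": 0, "hand": 0}, {"translation": [0.05, 0, 0], "twist": 0, "hand": 0}, {"translation": [0.05, 0, 0], "twist": 0, "hand": 0}, {"translation": [0.05, 0, 0], "twist": 0, "hand": 0}, {"translation": [0.05, 0, 0], "twist": 0, "hand": 0}, {"translation": [0.05, 0, 0], "twist": 0, "hand": 0}, {"translation": [0.05, 0, 0], "twist": 0, "hand": 0}, {"translation": [0, 0, 0], "twist": 0, "hand": 0}])

```text
time: 16.5
tool_pos: [0.5513, -0.0104, 0.0699]
tool_rot: [-0.0, 0.989, 0.149, 0.001]
contact_force: [-0.2, -0.7, 0.1]
gripper_width: 0.0
grasp_force: 0.0
```

```bash
python3 m.py 9 wrist side
```

```text
16.5 [ 0.5513 -0.0104  0.0699] tcp local [15.5 45.3] yaw 17.13 [-0.2 -0.7  0.1]
wrist plate local 0.64 [75.7 46.5] [99.6 54.8] 0.1
side plate local 0.8 [78.3 48.5] [100.1  57.9] -1.1
```

View pics/wrist9.png

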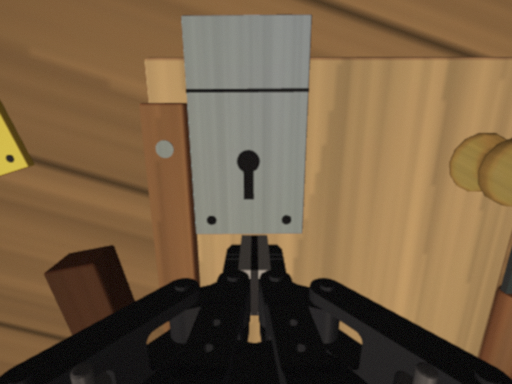

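The plate now overhangs: its end is at row 15, the scribed line at row 90, and the board's open edge at row 58 on both sides. I'll compute the remaining travel.

Run:
```python
from h import *
g=cv2.cvtColor(cv2.imread('pics/wrist9.png'),cv2.COLOR_BGR2GRAY).astype(float)
def edge(c,r0,r1,dark=False):
    p=g[r0:r1,c-4:c+5].mean(1);d=np.abs(np.diff(p)) if not dark else -(p)
    i=np.argmax(d);
    if 0<i<len(d)-1:
        e=(d[i-1]-d[i+1])/(2*(d[i-1]-2*d[i]+d[i+1]))
    else:e=0
    return r0+i+e+(0.5 if not dark else 0)
u=np.array([np.cos(np.radians(17)),np.sin(np.radians(17))])
pe=[(c,edge(c,8,25)) for c in(200,245,295)];ln=[(c,edge(c,82,98,True)) for c in(205,245,290)]
be=[(c,edge(c,48,68)) for c in(160,172,325,340,360)]
for n,q,z in(('end',pe,.051),('line',ln,.051),('board',be,.045)):
    print(n,np.round([r for _,r in q],1),np.round(ray('wrist',q,z)@u,1) if 0 else np.round(ray('wrist',q,z)@u*1000,1))
```

```text
end [15.5 14.5 14.9] [633.1 633.4 633.3]
line [90.2 90.  89.7] [603.6 603.7 603.9]
board [58.4 58.4 57.8 58.6 57.8] [617.5 617.5 617.7 617.4 617.7]
```

The overhang is 15.7 mm, and the line is 13.9 mm short of the edge. Another 14 mm to go.

Call:
apply_moves(targets=[{"translation": [0.04, 0, 0], "twist": 0, "hand": 0}, {"translation": [0.04, 0, 0], "twist": 0, "hand": 0}, {"translation": [0.03, 0, 0], "twist": 0, "hand": 0}, {"translation": [0.03, 0, 0], "twist": 0, "hand": 0}, {"translation": [0, 0, 0], "twist": 0, "hand": 0}, {"translation": [0, 0, 0], "twist": 0, "hand": 0}, {"translation": [0, 0, 0], "twist": 0, "hand": 0}])

```text
time: 17.4
tool_pos: [0.5641, -0.0065, 0.07]
tool_rot: [-0.0, 0.989, 0.149, 0.0]
contact_force: [-0.1, -0.2, 0.2]
gripper_width: 0.0
grasp_force: 0.0
```

Call:
apply_moves(targets=[{"translation": [-0.1, 0, 0], "twist": 0, "hand": 0}, {"translation": [-0.2, 0, 0], "twist": 0, "hand": 0}, {"translation": [0, 0, -0.3], "twist": 0, "hand": 0}, {"translation": [0, 0, -0.4], "twist": 0, "hand": 0}, {"translation": [0, 0, -0.4], "twist": 0, "hand": 0}, {"translation": [0, 0, 0], "twist": 0, "hand": 0}, {"translation": [0, 0, 0], "twist": 0, "hand": 0}])

```text
time: 18.1
tool_pos: [0.5354, -0.0156, 0.1813]
tool_rot: [0.0, 0.989, 0.149, 0.001]
contact_force: [-0.0, 0.1, -0.4]
gripper_width: -0.002
grasp_force: 0.0
```

```bash
python3 m.py 10 wrist side top
```

```text
18.1 [ 0.5354 -0.0156  0.1813] tcp local [-1.3 45.1] yaw 17.11 [-0.   0.1 -0.4]
wrist plate local 0.61 [88.4 46.4] [100.9  55.8] -0.3
side plate local 0.7 [90.  48.3] [98.9 59.6] 0.1
top plate local 0.58 [129.8  36. ] [17.3 31.3] -16.4
```

View pics/wrist10.png

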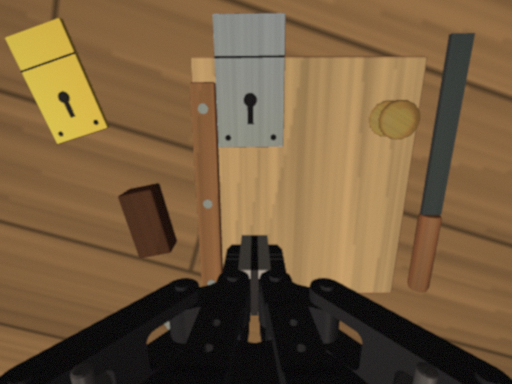

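The scribed line (row 57) lies over the board edge (row 58), the plate is along the fence, and the arm is clear. Handing in.

```bash
python3 -c "
from plant import *
print(job_done())"
```

```text
the job is handed in; nothing more can be done
None
```

I pushed the lock plate flat against the fence and slid it along until its scribed line lay over the board's open edge, an overhang of about 29–30 mm. The arm moved clear, nothing else was touched as far as the pictures and forces show, and I handed the job in; no verdict came back.

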